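Snap the cover onto the drive unit

ROBOT

A 7-joint arm with a two-finger parallel gripper is mounted at the origin on the work surface. World frame = base frame: x ahead of the robot, y to its left, z up, the work surface at z = 0. Lengths are in mm, angles in rad, forces in N, time in s.
With the tool pointing down it reaches from about 400 to 875 mm from the base axis. Payload 4.4 kg.
Tool frame: the origin (TCP) lies on the centre line of the jaws, within the pads' length; the fingertips stand 25 mm ahead of it and the grasp point (between the pads) lies 6 mm ahead of it; x points along the fingers, y is the direction in which the jaws open and shut, and the axes are right-handed (so a half turn about x gives the same grasp; the last joint's range is limited). The gripper opens to 85 mm and grips with 20 to 120 N. Pads are 22 mm wide; open, the fingers measure 114 mm over their backs; the gripper's body (76 mm by 85 mm) begins 54 mm behind the grasp point. The pads swing forward as they close: fully open they stand 13 mm farther back than shut.
Start: joints at [-1.269, 0.628, 0.038, 1.517, -0.027, 0.996, -0.02], TCP at [233.694, 606.551, 256.313] pointing down, gripper open.
Joint ranges: [-3.06, 3.06], [-0.37, 2.12], [-1.25, 1.32], [0.18, 2.47], [-1.1, 4.24], [0.23, 1.98], [-2.94, 2.94]. Speed limits (rad/s): [2.57, 2.57, 3.14, 3.14, 3.14, 3.14, 3.14].

INTERFACE

Orientations are given as [roll, pitch, yaw] about the fixed x, y, z axes, in that order (R = Rz(yaw) Ry(pitch) Rx(roll)).
In Python, from cell import * gives the robot as it stands. The module is installed in compiled form; this text tells all that it offers.
- The arm moves only by the tool jog_arm, never from a script. Its argument "series" is a list of rows, each a list of 3 entries, a list of its own where there are three numbers: the turn, a rotation vector about the tool's x, y, z in degrees, then the shift along the tool's x, y, z in mm, then the gripper's target within -1 to 1 (shut at 1, half-way at 0, fully open at -1). In form: [[[rx, ry, rz], [dx, dy, dz], hand], ...]. A call has 1 to 8 rows; each row shifts and turns the commanded pose from where the row before left it, along the tool's axes as they then stand; what a row does not reach is not made up. A row lasts 1/8 s, in which the tool goes at most 62.5 mm and 10.7 degrees, less where a joint would pass 70% of its speed; a pose out of reach is approached as far as the arm can. A call is refused whole if a number of a shift passes 62.5 or a number of a turn 10.7, either way. A call with a gripper value outside its range is refused whole. The fingers move at their own pace and stop on an object; the grip force is fixed at half the most. Time passes only in rows, so rows that do not move let the fingers close. It gives the time, the measured TCP pose, the force and the opening at its end, in the units of the state.
- read_state(): the state, without advancing time (a new reading comes with each control period).
- get_image(name): name is "scene" or "top" or "wrist"; returns a dict with "img" (420x560x3 uint8, red, green, blue), "range_z" (420x560 float32, mm along the optical axis (not along the pixel's ray), 0 where there is no reading), "fovy" (degrees; the focal length in pixels is half the picture's height over the tangent of half this angle, whatever the lens; pixels are square), "cx", "cy" (the principal point, pixels), "k1" (the pictures are not rectified: a ray, as slopes to the right and down, at radius r is drawn at 1 + k1 r^2 times it, then the intrinsics apply), "cam_to_world" (4x4, takes a point from camera to world coordinates). Camera axes: x right, y up, looking along -z (the intrinsics and any distortion apply to the point x, -y, -z); pixel columns grow to the right and rows downward; lengths in mm; the calibration is good to about 2 mm. A picture is of the moment at which its call begins.
- finish_job(): hands the job in, once; it reports no verdict.
The state is a dict: "clock": time; "qpos": joint angles; "qd": joint speeds; "tau": joint torques, N m; "eef_pos": TCP position; "tool_rot": TCP orientation; "force": force on the tool from outside, world axes, zero at the start; "torque": the same for the moment, N m; "width": finger opening in mm.
Only numpy, scipy, OpenCV 4.12 (cv2) and the standard library are available. Lean on these libraries where they do the work, as an engineer would, in place of code of your own. Each camera call takes 0.05 s, during which the arm holds its last target. There are 200 camera calls.

TASK

Take the grey snap-in cover from its rack, lay it down on the bench with its smooth face up and let go of it, then take it again by its two long edges and set it loosely in the mouth of the drive unit's recess. With the wooden pusher in the gripper, press straight down on the middle of the cover until it snaps past its catches, then bear steadily on it with 20 to 25 N for a second to bed it on the seal underneath: the plastic cracks beyond 35 N, and the cover must not be pushed in with bare fingers. Finally stand the pusher back on the bench, off the drive unit, and leave the battery, heat sink and screwdriver where they are.

Things in the scene. Friction and masses are not known exactly. Their poses are not given: they have to be found in the camera images.
- cover_center (a point): The middle of the loose grey plastic snap-in cover, 0.12 kg: a plate 140 (own x) x 60 (own y) x 8 mm, smooth in the middle, slotted at its ends, over a narrower plug, 32 mm thick in all. The plate's smooth face is at own z +16 mm, its underside at +8, the plug's underside at -16. At the start it stands on a long edge in the rack, own x level. It fits the recess either way round.
- cover_plug (a point): Centre of the cover's flat plug underside. The plug is 108 x 44 x 24 mm, lower edges rounded, with a snap bead at each end (120 mm long there). In the rack it faces the rack's -y. Let go while standing on the bench on its long edge, it only leans some 20 degrees to the plug side; a push on its plate near the top tips it on, to lie plug down, smooth face up, middle 16 mm above the bench.
- rack: Fixed aluminium rack holding the cover: base 170 (own x) x 60 (own y) x 8 mm, with walls up to 53 mm above the bench that hold only the cover's ends; the middle 92 mm of its length is open on both sides for fingers. Origin at the centre of its underside. The standing cover's middle is 38 mm above the bench, its top edge 68 mm.
- drive: Fixed grey drive unit, a casing 200 (own x) x 110 (own y) x 75 mm high with dark vent slots on its long sides. Origin at the centre of its underside, z up.
- recess (a point): Centre of the recess's mouth in the drive unit's top face, 75 mm above the bench. Recess 124 (own x) x 48 (own y) mm: the plug has 2 mm play all round. Set in loosely, the cover rests on two spring catches, its plate's underside about 18 mm above the top face (cover's middle 10 mm above this point). Home, the plate rests on the black seal frame round the mouth.
- recess_floor (a point): Centre of the recess's floor, 35 mm below the mouth. Some 10 N down on the middle of the loose cover pushes it past the spring rollers in the end walls within 8 mm; then it snaps down onto the seal. The hard seal frame stands 0 to 7 mm proud of the top face, differently each time and not measured, so the cover's middle ends 1 to 8 mm below the mouth: feel for the stop.
- pusher_center (a point): The middle (half-way up) of the loose pusher, 100 mm tall, 0.2 kg, standing upright on the bench: a round wooden handle, 30 mm across from 24 to 94 mm above its sole, on a round foot 50 mm across and 18 mm high with a flat black rubber sole that gives 1 mm per 25 N. Own z up along the handle.
- battery: Bystander: black block battery 65 x 100 x 98 mm, origin at the centre of its underside.
- heatsink: Bystander: finned aluminium heat sink 90 x 60 x 38 mm, origin at the centre of its underside.
- screwdriver: Bystander: screwdriver with a black handle lying on the bench, about 200 mm long, lying along its own x.

How it is judged:
By the outcome, as a careful person would: the job done as asked, in the order asked, and still so for the second after the job is handed in, with the robot touching nothing.
It also fails if it takes over 72 s, if anything falls off the work surface, if the arm or the gripper's body presses on something with over 40 N, if the wrist force passes 120 N, or if a joint passes its speed limit or range.

## Working session

There is one attempt and no reset: what is moved stays moved. The work goes in short steps, Python scripts to look and compute and a tool call to move; the robot and the scene stay as the last step left them, time stands still between calls to the robot, and variables do not carry over. Pictures are saved under pics/ and viewed, about 8 in all and at most 12, crops included, and the job is handed in when it is done.

Besides the shell and the picture viewer there is one more tool, called after "Emit:" by a JSON object that holds its "method" and its "body". jog_arm: Moves the arm, as the interface text tells. Its arguments: {"type":"object","properties":{"series":{"type":"array"}},"required":["series"]}

```bash
mkdir -p pics
cat > h.py <<'E'
from cell import *
import numpy as np, cv2
from scipy.spatial.transform import Rotation as R
def pts(d):
    h,w=d["range_z"].shape; f=h/2/np.tan(np.radians(d["fovy"])/2)
    K=np.array([[f,0,d["cx"]],[0,f,d["cy"]],[0,0,1.]])
    v,u=np.mgrid[:h,:w].astype(float)
    n=cv2.undistortPoints(np.stack([u.ravel(),v.ravel()],1)[:,None],K,np.array([d["k1"],0,0,0.]))[:,0]
    z=d["range_z"].ravel(); p=np.c_[n[:,0]*z,-n[:,1]*z,-z,np.ones(z.size)]
    return (p@np.array(d["cam_to_world"]).T)[:,:3].reshape(h,w,3)
def save(d,n): cv2.imwrite("pics/"+n,d["img"][:,:,::-1])
E
python3 - <<'E'
from h import *
s=read_state(); print(s)
for n in("top","scene"):
    d=get_image(n); save(d,n+"0.png"); np.save(n+"0.npy",pts(d)); print(n,d["fovy"],d["k1"],np.round(d["cam_to_world"],2))
E
```

```text
{'clock': 0.0, 'qpos': array([-1.26881224,  0.62934395,  0.03845987,  1.51839313, -0.02698571,
        0.99627527, -0.0199867 ]), 'qd': array([-4.45870036e-04, -1.35186809e-03,  1.22426463e-03,  1.20729559e-04,
        1.13711114e-03,  2.84675050e-05,  3.24017191e-04]), 'tau': array([-6.79161917e-05, -5.63402832e+01,  1.22607294e+00, -1.93452930e+01,
        1.08661762e-02,  1.02984751e-02,  9.53359738e-07]), 'eef_pos': array([233.48295348, 605.99325708, 255.38274292]), 'tool_rot': array([-1.54560364,  1.56889514, -1.91338171]), 'force': array([0.2871063 , 0.39249872, 0.38726911]), 'torque': array([ 0.00415198,  0.02082466, -0.00708396]), 'width': 85.17241556714558}
top 47.06102373280797 0.007089916609511712 [[-2.0000e-02  1.0000e+00 -9.0000e-02  5.5161e+02]
 [-1.0000e+00 -3.0000e-02 -3.0000e-02 -3.6300e+00]
 [-3.0000e-02  9.0000e-02  1.0000e+00  9.7072e+02]
 [ 0.0000e+00  0.0000e+00  0.0000e+00  1.0000e+00]]
scene 42.56834118418385 -0.21301815047188924 [[ 6.80000e-01 -5.00000e-01  5.40000e-01  1.26608e+03]
 [ 7.40000e-01  4.50000e-01 -5.10000e-01 -5.80760e+02]
 [ 1.00000e-02  7.40000e-01  6.70000e-01  8.66230e+02]
 [ 0.00000e+00  0.00000e+00  0.00000e+00  1.00000e+00]]
```

View pics/top0.png

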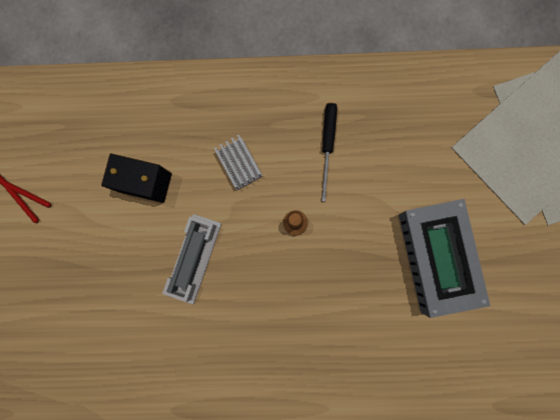

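View pics/scene0.png

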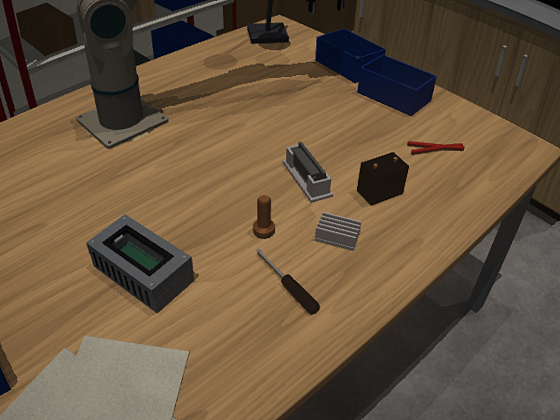

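The top view shows the rack with the cover at (192,259), the pusher at (295,222), the drive at (444,258) with its recess at (445,257), and the heat sink, battery and screwdriver above them. The scene view agrees. Now I'll measure with range.

```bash
cat > m.py <<'E'
from h import *
P=np.load("top0.npy"); im=cv2.imread("pics/top0.png")
def rect(m,n):
    q=P[m][:,:2].astype(np.float32); r=cv2.minAreaRect(q); z=P[m][:,2]
    b=cv2.boxPoints(r); e=[b[1]-b[0],b[2]-b[1]]; e=max(e,key=np.linalg.norm)
    print(n,m.sum(),"c",np.round(r[0],1),"size",np.round(r[1],1),"long dir deg",round(np.degrees(np.arctan2(e[1],e[0]))%180,1),"z",np.round(np.percentile(z,[5,50,95]),1))
def box(u0,u1,v0,v1):
    m=np.zeros(P.shape[:2],bool); m[v0:v1,u0:u1]=1; return m
Z=P[:,:,2]
print("bench z",np.median(Z[330:400,230:380]))
rk=box(155,230,205,312)
rect(rk&(Z>60)&(Z<80),"cover top"); rect(rk&(Z>45)&(Z<58),"rack walls"); rect(rk&(Z>4)&(Z<80),"rack all")
dr=box(390,500,190,325); rect(dr&(Z>68)&(Z<90),"drive top"); 
t=dr&(Z>68)&(Z<90); g=im.max(2)
rect(t&(g<60),"seal dark"); print("seal z",np.median(Z[t&(g<45)]),"top z",np.median(Z[t&(g>90)]))
gr=dr&(im[:,:,1]>im[:,:,2].astype(int)+25); rect(gr,"floor green")
pu=box(270,320,195,245); rect(pu&(Z>85),"pusher top"); rect(pu&(Z>10)&(Z<30),"foot")
rect(box(90,180,140,215)&(Z>80),"battery"); rect(box(205,270,125,200)&(Z>25),"heatsink"); rect(box(315,345,95,205)&(Z>6),"screwdriver")
S=cv2.resize(im[205:312,155:230],None,fx=7,fy=5.6,interpolation=cv2.INTER_CUBIC); cv2.imwrite("pics/rack.png",S)
# cross-section of rack: profile across
E
python3 m.py
```

```text
bench z -0.6692500743707797
cover top 515 c [556.2 213. ] size [ 29.3 139. ] long dir deg 160.5 z [60.2 66.  69.3]
rack walls 768 c [556.1 213.9] size [ 49.1 156. ] long dir deg 159.7 z [48.1 53.4 57.8]
rack all 2645 c [549.5 215.6] size [191.  137.8] long dir deg 1.5 z [ 5.7 52.  67.6]
drive top 5105 c [ 546.7 -270.9] size [200.3 112.8] long dir deg 10.1 z [71.  74.1 76.9]
seal dark 1233 c [ 544.2 -260.2] size [194.5  90.8] long dir deg 10.1 z [70.2 74.8 77.6]
seal z 74.8642479554934 top z 73.83694406194411
floor green 1075 c [ 525.7 -151.4] size [115.6 282.7] long dir deg 99.6 z [37.1 39.9 42.7]
pusher top 224 c [594.7   7.3] size [27.4 85.5] long dir deg 178.5 z [ 93.1  98.1 970.7]
foot 258 c [622.8   6.6] size [47.6 47.9] long dir deg 178.4 z [15.9 19.1 23.8]
battery 1861 c [659.5 172. ] size [405.5  74.1] long dir deg 68.8 z [86.1 89.2 93.1]
heatsink 522 c [664.9  77. ] size [275.1  55.9] long dir deg 27.2 z [ 31.8  37.1 970.7]
screwdriver 772 c [705.1 -46.5] size [ 29.3 317.5] long dir deg 169.7 z [12. 21. 26.]
```

```bash
ls pics
```

```text
rack.png
scene0.png
top0.png
```

View pics/rack.png

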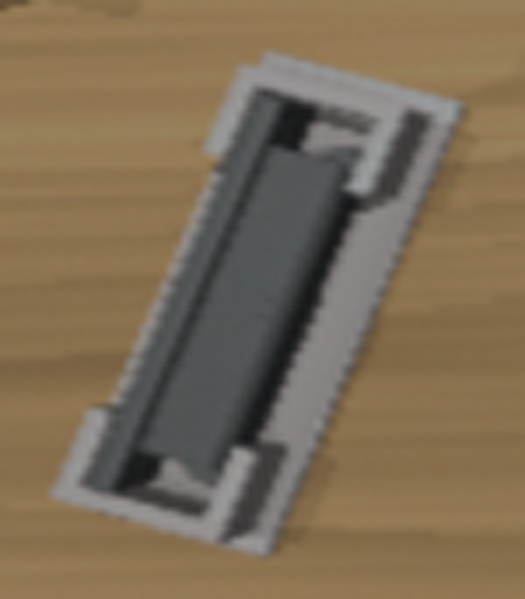

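The crop shows the plate on the left (world +y side, against the narrow wall) and the plug facing right (world -y), which matches the text. Next is a refined cover pose and a helper for the jog numbers.

```bash
cat >> h.py <<'E'
def go(pos,yaw,tilt=None):
    """deltas to TCP pos with tool down, tool y along +-yaw (deg)"""
    s=read_state(); T=R.from_euler("xyz",s["tool_rot"]); M=T.as_matrix(); best=None
    for k in(0,180):
        a=np.radians(yaw+k); y=np.array([np.cos(a),np.sin(a),0]); x=np.array([0,0,-1.])
        G=R.from_matrix(np.c_[x,y,np.cross(x,y)]); v=(T.inv()*G).as_rotvec(degrees=True)
        if best is None or np.linalg.norm(v)<np.linalg.norm(best[0]): best=(v,G)
    d=np.array(pos)-s["eef_pos"]
    print("t",round(s["clock"],2),"eef",np.round(s["eef_pos"],1),"w",round(s["width"],1),"F",np.round(s["force"],1),"q7",round(s["qpos"][6],2))
    print("  turn",np.round(best[0],2),"shift before turn",np.round(M.T@d,1),"after turn",np.round(best[1].as_matrix().T@d,1))
E
cat > m2.py <<'E'
from h import *
P=np.load("top0.npy"); im=cv2.imread("pics/top0.png").astype(int); Z=P[:,:,2]
def rect(m,n):
    q=P[m][:,:2].astype(np.float32); r=cv2.minAreaRect(q); b=cv2.boxPoints(r); e=max([b[1]-b[0],b[2]-b[1]],key=np.linalg.norm)
    print(n,m.sum(),"c",np.round(r[0],1),"size",np.round(r[1],1),"dir",round(np.degrees(np.arctan2(e[1],e[0]))%180,1),"medz",round(np.median(Z[m]),1))
def box(u0,u1,v0,v1):
    m=np.zeros(Z.shape,bool); m[v0:v1,u0:u1]=1; return m&(Z<300)
rk=box(155,230,205,312); rect(rk&(Z>63.5)&(Z<80),"plate top"); rect(rk&(Z>56)&(Z<80),"plate+plug"); rect(rk&(Z>49)&(Z<57),"walls")
dr=box(390,500,190,325); gr=dr&(im[:,:,1]>im[:,:,2]+15)&(Z<60); rect(gr,"floor"); rect(dr&(Z>69)&(Z<80),"drive top")
pu=box(270,320,195,245); rect(pu&(Z>85),"pusher top"); rect(box(90,180,140,215)&(Z>80),"batt"); rect(box(205,270,125,200)&(Z>25),"hs")
go([556,214,200],70)
E
python3 m2.py
```

```text
plate top 331 c [558.6 219.7] size [ 15.1 139. ] dir 160.5 medz 67.2
plate+plug 1028 c [553.8 217.1] size [ 44.4 146.4] dir 162.4 medz 60.0
walls 584 c [556.1 213.9] size [ 49.1 155.9] dir 159.7 medz 52.9
floor 1186 c [ 546.7 -274.4] size [118.1  38.1] dir 9.5 medz 39.8
drive top 5056 c [ 546.7 -270.9] size [200.3 112.8] dir 10.1 medz 74.1
pusher top 210 c [622.7   6.5] size [27.4 29.4] dir 178.7 medz 97.8
batt 1834 c [714.  312.1] size [101.3  65. ] dir 75.0 medz 89.1
hs 493 c [746.6 119. ] size [91.3 55.9] dir 27.2 medz 37.0
t 0.1 eef [233.5 606.1 255.5] w 85.5 F [ 0.7 -0.1  0.1] q7 -0.02
  turn [-1.07 -0.    0.1 ] shift before turn [  55.9 -249.8  441.9] after turn [  55.5 -258.1  437.1]
```

Emit:
{"method": "jog_arm", "body": {"series": [[[0, 0, 0], [0, -28, 49], -1], [[0, 0, 0], [0, -28, 49], -1], [[0, 0, 0], [0, -28, 49], -1], [[0, 0, 0], [0, -28, 49], -1], [[0, 0, 0], [0, -28, 49], -1], [[0, 0, 0], [0, -28, 49], -1], [[0, 0, 0], [0, -28, 49], -1], [[0, 0, 0], [0, -28, 49], -1]]}}

```text
clock: 1.1
eef_pos: [519.7, 255.0, 256.0]
tool_rot: [-2.629, 1.57, -2.997]
force: [-0.4, 1.1, -0.2]
width: 85.4
```

Emit:
{"method": "jog_arm", "body": {"series": [[[-1, 0, 0], [10, -26, 50], -1], [[0, 0, 0], [30, 0, 0], -1], [[0, 0, 0], [0, 0, 0], -1], [[0, 0, 0], [0, 0, 0], -1]]}}

```text
clock: 1.6
eef_pos: [555.9, 215.5, 216.8]
tool_rot: [1.997, 1.57, 1.648]
force: [0.3, -0.3, 0.5]
width: 85.2
```

Run:
```python
from h import *
go([556,214,200],70)
d=get_image("wrist"); save(d,"w1.png"); np.save("w1.npy",pts(d)); print(np.round(d["cam_to_world"],2))
```

```text
t 1.6 eef [555.9 215.5 216.8] w 85.2 F [ 0.3 -0.3  0.5] q7 0.83
  turn [ 0.02 -0.02 -0.04] shift before turn [16.8 -1.4  0.6] after turn [16.8 -1.4  0.6]
[[ 3.4000e-01 -9.0000e-01 -2.8000e-01  4.8214e+02]
 [ 9.4000e-01  3.3000e-01  1.0000e-01  2.4133e+02]
 [ 0.0000e+00 -3.0000e-01  9.5000e-01  3.3327e+02]
 [ 0.0000e+00  0.0000e+00  0.0000e+00  1.0000e+00]]
```

View pics/w1.png

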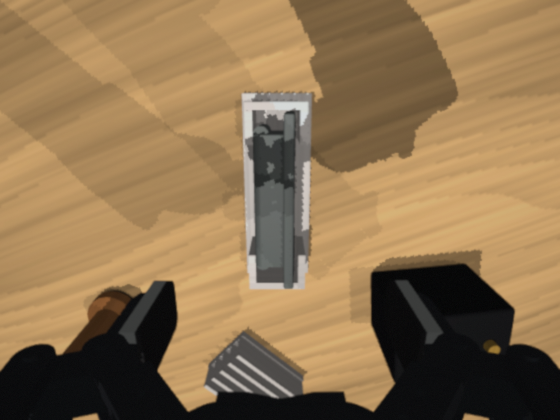

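The wrist view shows the rack upright in the picture. The plate is at column 291, the plug left of it to about 255, and the jaws are aligned with both. I'll measure it from this view.

Run:
```python
from h import *
P=np.load("w1.npy"); Z=P[:,:,2]; m=np.zeros(Z.shape,bool); m[80:300,235:320]=1
a=np.radians(-20); X=np.array([np.cos(a),np.sin(a)]); Y=np.array([-X[1],X[0]])
q=P[:,:,:2]-np.array([556,214.]); u=q@X; v=q@Y
for n,lo,hi in(("plate",64,75),("plug",56,63.5),("walls",50,55.5),("base",4,12)):
    k=m&(Z>lo)&(Z<hi); print(n,k.sum(),"u",np.round(np.percentile(u[k],[1,50,99]),1),"v",np.round(np.percentile(v[k],[1,50,99]),1),"z",np.median(Z[k]))
k=m&(Z>64)&(Z<75); c=np.polyfit(u[k],v[k],1); print("slope deg",np.degrees(np.arctan(c[0])))
print(np.median(Z[20:60,100:250]))
```

```text
plate 1797 u [-69.3  -8.4  67.4] v [ 3.1  6.8 10.7] z 66.7390872529129
plug 3656 u [-53.5  -4.9  52.4] v [-18.9  -7.9   2.7] z 58.11949827245451
walls 2128 u [-77.6 -53.2  77.3] v [-26.6 -10.9  21.2] z 51.82275587001118
base 3907 u [-84.9 -20.   76.6] v [-32.6  10.5  27.1] z 6.751308300754715
slope deg 0.11673019259998411
-1.064774485927387
```

Emit:
{"method": "jog_arm", "body": {"series": [[[0, 0, 0], [30, -6.4, 0], -1], [[0, 0, 0], [50, 0, 0], -1], [[0, 0, 0], [50, 0, 0], -1], [[0, 0, 0], [30, 0, 0], -1], [[0, 0, 0], [10, 0, 0], -1], [[0, 0, 0], [0, 0, 0], -1], [[0, 0, 0], [0, 0, 0], 1], [[0, 0, 0], [0, 0, 0], 1]]}}

```text
clock: 2.65
eef_pos: [554.9, 208.7, 47.7]
tool_rot: [0.755, 1.568, 0.405]
force: [-0.8, -0.0, 0.6]
width: 51.5
```

Emit:
{"method": "jog_arm", "body": {"series": [[[0, 0, 0], [0, 0, 0], 1], [[0, 0, 0], [0, 0, 0], 1], [[0, 0, 0], [0, 0, 0], 1], [[0, 0, 0], [0, 0, 0], 1]]}}

```text
clock: 3.15
eef_pos: [555.6, 211.3, 48.0]
tool_rot: [1.153, 1.565, 0.804]
force: [0.2, 3.9, 6.1]
width: 31.3
```

Emit:
{"method": "jog_arm", "body": {"series": [[[0, 0, 0], [-10, 0, 0], 1], [[0, 0, 0], [-30, 0, 0], 1], [[0, 0, 0], [-40, 0, 0], 1], [[0, 0, 0], [-40, 0, 0], 1], [[0, 0, 0], [-20, 0, 0], 1], [[0, 0, 0], [0, 0, 0], 1]]}}

```text
clock: 3.9
eef_pos: [554.7, 207.9, 188.1]
tool_rot: [0.552, 1.568, 0.201]
force: [0.5, -0.2, -2.4]
width: 31.8
```

Run:
```python
from h import *
go([490,20,150],100)
d=get_image("wrist"); save(d,"w2.png"); P=pts(d); np.save("w2.npy",P)
```

```text
t 3.9 eef [554.7 207.9 188.1] w 31.8 F [ 0.5 -0.2 -2.4] q7 0.84
  turn [-30.12   0.16  -0.05] shift before turn [  37.8 -198.7    3.7] after turn [  38.1 -173.8  -96.4]
```

View pics/w2.png

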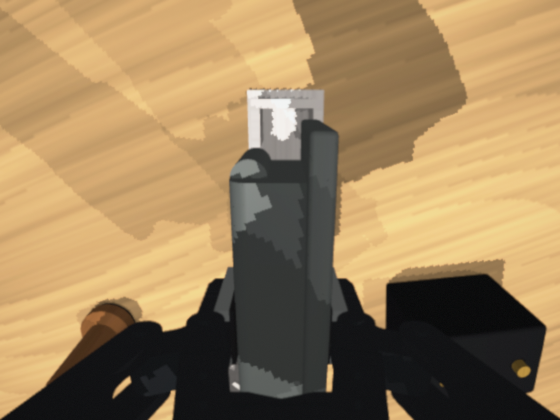

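The wrist view shows the cover gripped squarely and clear of the rack: the plate is at column 320, the plug to its left. I'll turn it and carry it to free bench.

Emit:
{"method": "jog_arm", "body": {"series": [[[-10, 0, 0], [0, 0, 0], 1], [[-10, 0, 0], [0, 0, 0], 1], [[-10.1, 0, 0], [0, 0, 0], 1], [[0, 0, 0], [0, -43.5, -24], 1], [[0, 0, 0], [0, -43.5, -24], 1], [[0, 0, 0], [0, -43.5, -24], 1], [[0, 0, 0], [20, -43.5, -24], 1], [[0, 0, 0], [50, 0, 0], 1]]}}

```text
clock: 4.95
eef_pos: [488.9, 14.9, 116.1]
tool_rot: [-1.445, 1.568, -1.278]
force: [1.3, 1.0, -1.2]
width: 31.4
```

Emit:
{"method": "jog_arm", "body": {"series": [[[0, 0, 0], [50, 0, 0], 1], [[0, 0, 0], [20, 0, 0], 1], [[0, 0, 0], [3, 0, 0], 1], [[0, 0, 0], [0, 0, 0], 1]]}}

```text
clock: 5.45
eef_pos: [489.5, 20.2, 43.2]
tool_rot: [3.049, 1.57, -3.059]
force: [0.0, 0.4, -0.9]
width: 31.3
```

Run:
```python
from h import *
go([490,20,40],100)
```

```text
t 5.45 eef [489.5  20.2  43.2] w 31.3 F [ 0.   0.4 -0.9] q7 1.48
  turn [ 0.03 -0.05 -0.  ] shift before turn [ 3.2 -0.3  0.5] after turn [ 3.2 -0.3  0.5]
```

Emit:
{"method": "jog_arm", "body": {"series": [[[0, 0, 0], [1, 0, 0], 1], [[0, 0, 0], [1, 0, 0], 1], [[0, 0, 0], [1, 0, 0], 1], [[0, 0, 0], [0, 0, 0], 1]]}}

```text
clock: 5.95
eef_pos: [489.8, 20.3, 40.4]
tool_rot: [-0.031, 1.571, 0.143]
force: [0.4, -1.0, -1.3]
width: 31.3
```

Emit:
{"method": "jog_arm", "body": {"series": [[[0, 0, 0], [1.5, 0, 0], 1], [[0, 0, 0], [0, 0, 0], 0.4], [[0, 0, 0], [0, 0, 0], -1], [[0, 0, 0], [0, 0, 0], -1], [[0, 0, 0], [0, 0, 0], -1], [[0, 0, 0], [0, 0, 0], -1], [[0, 0, 0], [0, 0, 0], -1]]}}

```text
clock: 6.82
eef_pos: [489.8, 20.3, 38.7]
tool_rot: [2.674, 1.571, 2.849]
force: [-0.8, -0.1, 0.5]
width: 85.1
```

Emit:
{"method": "jog_arm", "body": {"series": [[[0, 0, 0], [-20, 0, 0], -1], [[0, 0, 0], [-40, 0, 0], -1], [[0, 0, 0], [-50, 0, 0], -1], [[0, 0, 0], [-20, 0, 0], -1], [[0, 0, 0], [0, 30, 0], 1], [[0, 0, 0], [0, 30, 0], 1], [[0, 0, 0], [0, 0, 0], 1], [[0, 0, 0], [0, 0, 0], 1]]}}

```text
clock: 7.82
eef_pos: [479.3, 78.7, 168.7]
tool_rot: [-2.18, 1.57, -2.005]
force: [0.1, -0.2, -0.0]
width: 12.3
```

Run:
```python
from h import *
go([490,85,60],100)
d=get_image("wrist"); save(d,"w3.png"); P=pts(d); np.save("w3.npy",P)
```

```text
t 7.83 eef [479.3  78.7 168.7] w 12.3 F [ 0.1 -0.2 -0. ] q7 1.4
  turn [ 0.01 -0.03  0.04] shift before turn [108.7   4.5  11.7] after turn [108.7   4.4  11.7]
```

View pics/w3.png

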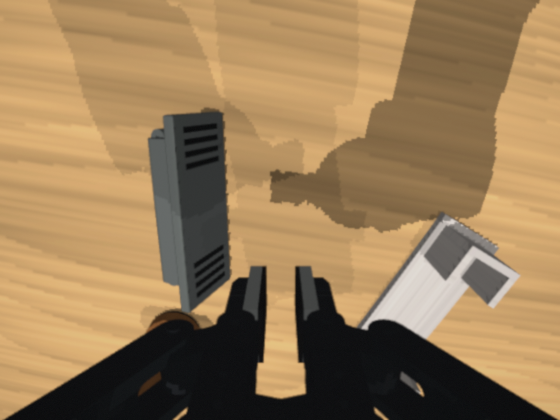

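The wrist view shows the cover leaning to the plug side (left), with its slotted smooth face to the right at columns 165–230 and the closed fingers beside it. I'll push its top edge over.

Emit:
{"method": "jog_arm", "body": {"series": [[[0, 0, 0], [40, 0, 10], 1], [[0, 0, 0], [40, 0, 0], 1], [[0, 0, 0], [20, 0, 0], 1], [[0, 0, 0], [0, -20, 0], 1], [[0, 0, 0], [0, -15, 0], 1], [[0, 0, 0], [0, -8, 0], 1], [[0, 0, 0], [0, -6, 0], 1], [[0, 0, 0], [0, -6, 0], 1]]}}

```text
clock: 8.88
eef_pos: [499.0, 26.9, 69.1]
tool_rot: [0.502, 1.57, 0.677]
force: [-0.4, 0.0, 0.2]
width: -0.1
```

Emit:
{"method": "jog_arm", "body": {"series": [[[0, 0, 0], [0, -6, 0], 1], [[0, 0, 0], [0, -6, 0], 1], [[0, 0, 0], [0, -6, 0], 1], [[0, 0, 0], [0, -6, 0], 1], [[0, 0, 0], [0, 0, 0], 1], [[0, 0, 0], [0, 0, 0], 1]]}}

```text
clock: 9.62
eef_pos: [502.9, 3.5, 68.8]
tool_rot: [1.821, 1.571, 1.996]
force: [-0.8, -0.0, 0.5]
width: 0.3
```

Emit:
{"method": "jog_arm", "body": {"series": [[[0, 0, 0], [-50, 0, 0], 0], [[0, 0, 0], [-50, 0, 0], -1], [[0, 0, 0], [-20, 0, 0], -1], [[0, 0, 0], [0, 0, 0], -1], [[0, 0, 0], [0, 0, 0], -1]]}}

```text
clock: 10.25
eef_pos: [502.3, 3.4, 188.0]
tool_rot: [3.015, 1.569, -3.092]
force: [-0.0, -0.0, 0.5]
width: 85.3
```

Run:
```python
from h import *
go([490,0,33],100)
d=get_image("wrist"); save(d,"w4.png"); P=pts(d); np.save("w4.npy",P); Z=P[:,:,2]
im=d["img"].astype(int)
m=(Z>26)&(Z<40)&(im.max(2)-im.min(2)<40)&(np.hypot(P[:,:,0]-490,P[:,:,1])<110)&(P[:,:,1]>-90)
n,l,st,c=cv2.connectedComponentsWithStats(m.astype(np.uint8)); i=1+np.argmax(st[1:,4]); m=l==i
r=cv2.minAreaRect(P[m][:,:2].astype(np.float32)); print(m.sum(),r,np.median(Z[m]),st[i])
```

```text
t 10.25 eef [502.3   3.4 188. ] w 85.3 F [-0.  -0.   0.5] q7 1.53
  turn [ 0.04 -0.09 -0.01] shift before turn [155.   -1.2 -12.4] after turn [155.   -1.2 -12.7]
13496 ((495.1827087402344, -16.379150390625), (140.35482788085938, 60.328643798828125), 10.044964790344238) 30.773701843852592 [  215    98    83   176 13496]
```

View pics/w4.png

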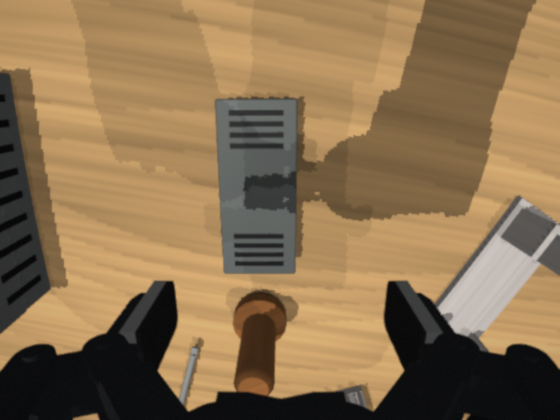

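The cover lies flat with its smooth face up at pixels (217–297, 98–272). It measures 140x60 mm with its top at 31 mm, centre (495,-16) and yaw 10°. I'll take it by its long edges.

Emit:
{"method": "jog_arm", "body": {"series": [[[0, 0, 0], [40, -18.3, -10.4], -1], [[0, 0, 0], [45, 0, 0], -1], [[0, 0, 0], [40, 0, 0], -1], [[0, 0, 0], [20, 0, 0], -1], [[0, 0, 0], [9, 0, 0], -1], [[0, 0, 0], [0, 0, 0], -1], [[0, 0, 0], [0, 0, 0], 1], [[0, 0, 0], [0, 0, 0], 1]]}}

```text
clock: 11.3
eef_pos: [496.5, -16.5, 36.1]
tool_rot: [-0.177, 1.569, -0.002]
force: [-0.5, 0.6, 2.4]
width: 58.2
```

Emit:
{"method": "jog_arm", "body": {"series": [[[0, 0, 0], [0, 0, 0], 1], [[0, 0, 0], [0, 0, 0], 1], [[0, 0, 0], [-10, 0, 0], 1], [[0, 0, 0], [-30, 0, 0], 1], [[0, 0, 0], [-50, 0, 0], 1], [[0, 0, 0], [-50, 0, 0], 1], [[0, 0, 0], [-30, 0, 0], 1], [[0, 0, 0], [0, 0, 0], 1]]}}

```text
clock: 12.3
eef_pos: [497.3, -16.6, 207.6]
tool_rot: [-0.204, 1.565, -0.029]
force: [-0.6, -0.7, -1.3]
width: 58.2
```

Run:
```python
from h import *
go([546.7,-272,200],100)
d=get_image("wrist"); save(d,"w5.png"); np.save("w5.npy",pts(d))
```

```text
t 12.3 eef [497.3 -16.6 207.6] w 58.2 F [-0.6 -0.7 -1.3] q7 1.56
  turn [0.   0.34 0.07] shift before turn [   8.  -260.     4.2] after turn [   7.6 -260.     4.3]
```

View pics/w5.png

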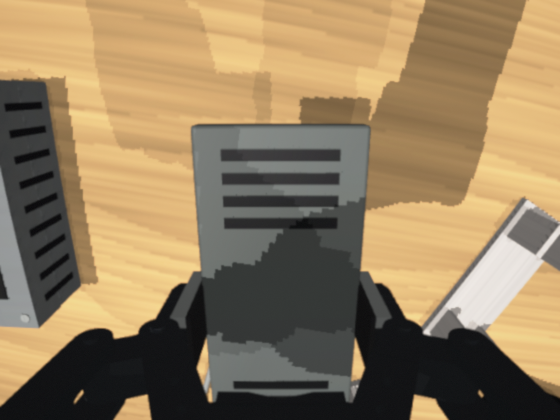

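The cover is held squarely (plate at columns 192–370) and the drive shows at the left. I'll move closer to see the recess and the cover in one view.

Emit:
{"method": "jog_arm", "body": {"series": [[[0, 0.3, 0], [0, -40, 0], 1], [[0, 0, 0], [0, -40, 0], 1], [[0, 0, 0], [0, -40, 0], 1], [[0, 0, 0], [0, -10, 0], 1], [[0, 0, 0], [0, 0, 0], 1], [[0, 0, 0], [0, 0, 0], 1], [[0, 0, 0], [0, 0, 0], 1]]}}

```text
clock: 13.22
eef_pos: [518.4, -143.0, 204.7]
tool_rot: [2.999, 1.565, -3.107]
force: [0.2, 0.1, -1.7]
width: 58.3
```

Run:
```python
from h import *
go([546.7,-272,200],100)
d=get_image("wrist"); save(d,"w6.png"); P=pts(d); np.save("w6.npy",P); Z=P[:,:,2]
a=np.radians(10); X=np.array([np.cos(a),np.sin(a)]); Y=np.array([-X[1],X[0]])
e=read_state()["eef_pos"]; q=P[:,:,:2]-e[:2]; u=q@X; v=q@Y
k=(np.abs(Z-(e[2]-4))<7)&(np.abs(v)<32)&(u<-15); print("cover",k.sum(),"u",np.percentile(u[k],[.5,1,50,99]),"v",np.percentile(v[k],[1,99]))
A=np.c_[u[k],v[k],np.ones(k.sum())]; c=np.linalg.lstsq(A,Z[k]-e[2],rcond=None)[0]; print("plane slope deg",np.degrees(c[:2]),"z-eef",c[2])
for uu in (-65,-45,-25):
    kk=k&(abs(u-uu)<4); print(uu,np.percentile(v[kk],[.5,99.5]))
```

```text
t 13.22 eef [ 518.4 -143.   204.7] w 58.3 F [ 0.2  0.1 -1.7] q7 1.8
  turn [ 0.16 -0.32 -0.04] shift before turn [   4.6 -132.     5.1] after turn [   4.7 -132.     5.4]
cover 26249 u [-70.98131548 -70.78426512 -45.9959337  -15.74096482] v [-29.43159757  28.64690801]
plane slope deg [-0.40413517  0.03304113] z-eef -5.376203322211589
-65 [-29.71692315  28.95983775]
-45 [-29.8069071   29.01701196]
-25 [-29.77252084  29.04791752]
```

View pics/w6.png

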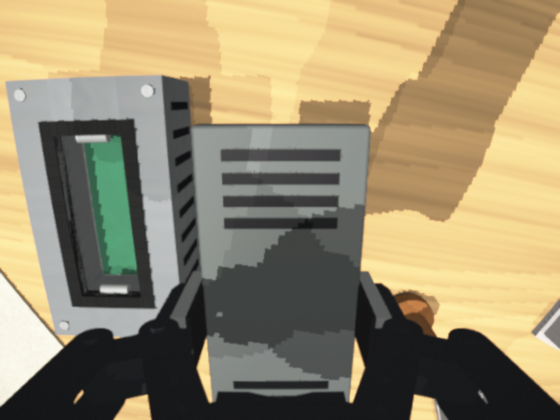

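The recess is fully visible at the left (ring at pixels 40–153, 120–307), with the held cover at the centre. I'll measure the ring.

Run:
```python
from h import *
P=np.load("w6.npy"); im=cv2.imread("pics/w6.png").astype(int); Z=P[:,:,2]
a=np.radians(10); X=np.array([np.cos(a),np.sin(a)]); Y=np.array([-X[1],X[0]]); e=np.array([518.4,-143.0])
m=np.zeros(Z.shape,bool); m[110:318,32:162]=1; g=im.max(2)
top=m&(Z>66)&(Z<90)
def rep(k,n):
    r=cv2.minAreaRect(P[k][:,:2].astype(np.float32)); c=np.array(r[0])-e; print(n,k.sum(),np.round(r[0],1),np.round(r[1],1),round(r[2],1),"rel u,v",np.round([c@X,c@Y],1),"z",np.round(np.percentile(Z[k],[5,50,95]),1))
ring=top&(g<60); n,l,st,_=cv2.connectedComponentsWithStats(ring.astype(np.uint8)); ring=l==1+np.argmax(st[1:,4]); rep(ring,"ring")
q=P[:,:,:2]-e;u=q@X;v=q@Y
c=np.array(cv2.minAreaRect(P[ring][:,:2].astype(np.float32))[0])-e; uc,vc=c@X,c@Y
k=ring&(abs(u-uc)<40); h,b=np.histogram(v[k]-vc,bins=np.arange(-40,41,2)); print("v hist",dict(zip(b[:-1].astype(int),h)))
k=ring&(abs(v-vc)<12); h,b=np.histogram(u[k]-uc,bins=np.arange(-76,77,4)); print("u hist",dict(zip(b[:-1].astype(int),h)))
t=(Z>66)&(Z<90)&(g>90); t[:, 200:]=0; n,l,st,_=cv2.connectedComponentsWithStats(t.astype(np.uint8)); t=l==1+np.argmax(st[1:,4]); rep(t,"casing top"); 
k=t; print("casing v", np.percentile(v[k&(abs(u-uc)<60)],[.5,99.5])); print("u", np.percentile(u[k],[.3,99.7]))
```

```text
ring 6970 [ 545.2 -272.7] [142.9  68.3] 10.1 rel u,v [   3.9 -132.4] z [69.  74.8 76. ]
v hist {np.int64(-40): np.int64(0), np.int64(-38): np.int64(0), np.int64(-36): np.int64(1), np.int64(-34): np.int64(180), np.int64(-32): np.int64(258), np.int64(-30): np.int64(268), np.int64(-28): np.int64(253), np.int64(-26): np.int64(657), np.int64(-24): np.int64(119), np.int64(-22): np.int64(0), np.int64(-20): np.int64(0), np.int64(-18): np.int64(0), np.int64(-16): np.int64(0), np.int64(-14): np.int64(0), np.int64(-12): np.int64(0), np.int64(-10): np.int64(0), np.int64(-8): np.int64(0), np.int64(-6): np.int64(0), np.int64(-4): np.int64(0), np.int64(-2): np.int64(0), np.int64(0): np.int64(0), np.int64(2): np.int64(0), np.int64(4): np.int64(0), np.int64(6): np.int64(0), np.int64(8): np.int64(0), np.int64(10): np.int64(0), np.int64(12): np.int64(0), np.int64(14): np.int64(0), np.int64(16): np.int64(0), np.int64(18): np.int64(0), np.int64(20): np.int64(0), np.int64(22): np.int64(1), np.int64(24): np.int64(215), np.int64(26): np.int64(288), np.int64(28): np.int64(278), np.int64(30): np.int64(290), n
[... 630 characters left out ...]
t64(-4): np.int64(0), np.int64(0): np.int64(0), np.int64(4): np.int64(0), np.int64(8): np.int64(0), np.int64(12): np.int64(0), np.int64(16): np.int64(0), np.int64(20): np.int64(0), np.int64(24): np.int64(0), np.int64(28): np.int64(0), np.int64(32): np.int64(0), np.int64(36): np.int64(0), np.int64(40): np.int64(0), np.int64(44): np.int64(0), np.int64(48): np.int64(0), np.int64(52): np.int64(0), np.int64(56): np.int64(0), np.int64(60): np.int64(143), np.int64(64): np.int64(130), np.int64(68): np.int64(96), np.int64(72): np.int64(0)}
casing top 19298 [ 545.8 -273.4] [201.3 112.5] 10.1 rel u,v [   4.3 -133.2] z [72.7 73.8 75. ]
casing v [-187.82783261  -77.55402203]
u [-95.98457897 102.29978479]
```

Emit:
{"method": "jog_arm", "body": {"series": [[[0, -0.3, 0], [0, -40, 0], 1], [[0, 0, 0], [0, -40, 0], 1], [[0, 0, 0], [0, -30, 5], 1], [[0, 0, 0], [20, -22.2, 0], 1], [[0, 0, 0], [35, 0, 0], 1], [[0, 0, 0], [25, 0, 0], 1], [[0, 0, 0], [0, 0, 0], 1], [[0, 0, 0], [0, 0, 0], 1]]}}

```text
clock: 14.28
eef_pos: [547.3, -273.6, 125.8]
tool_rot: [-0.46, 1.569, -0.285]
force: [-0.3, -0.5, -1.6]
width: 58.6
```

Run:
```python
from h import *
go([546.3,-272.3,106],100)
```

```text
t 14.28 eef [ 547.3 -273.6  125.8] w 58.6 F [-0.3 -0.5 -1.6] q7 1.98
  turn [0.06 0.08 0.04] shift before turn [19.8  1.5 -0.8] after turn [19.8  1.5 -0.8]
```

Emit:
{"method": "jog_arm", "body": {"series": [[[0, 0, 0], [3, 1.4, -0.8], 1], [[0, 0, 0], [4, 0, 0], 1], [[0, 0, 0], [3, 0, 0], 1], [[0, 0, 0], [2, 0, 0], 1], [[0, 0, 0], [0, 0, 0], 1]]}}

```text
clock: 14.9
eef_pos: [545.3, -272.6, 112.6]
tool_rot: [2.558, 1.57, 2.733]
force: [0.3, 0.1, -0.8]
width: 58.8
```

Emit:
{"method": "jog_arm", "body": {"series": [[[0, 0, 0], [1.5, 0, 0], 1], [[0, 0, 0], [1.5, 0, 0], 1], [[0, 0, 0], [0, 0, 0], 1]]}}

```text
clock: 15.28
eef_pos: [545.3, -272.6, 109.6]
tool_rot: [2.454, 1.571, 2.629]
force: [0.3, -0.2, -1.6]
width: 58.2
```

Emit:
{"method": "jog_arm", "body": {"series": [[[0, 0, 0], [1.5, 0, 0], 1], [[0, 0, 0], [1, 0, 0], 1], [[0, 0, 0], [0, 0, 0], 1]]}}

```text
clock: 15.65
eef_pos: [545.4, -272.6, 107.2]
tool_rot: [2.471, 1.571, 2.647]
force: [-0.3, -0.6, -1.2]
width: 58.4
```

Emit:
{"method": "jog_arm", "body": {"series": [[[0, 0, 0], [1, 0, 0], 1], [[0, 0, 0], [0, 0, 0], 1]]}}

```text
clock: 15.9
eef_pos: [545.4, -272.6, 106.2]
tool_rot: [2.409, 1.571, 2.584]
force: [0.3, -0.0, -0.9]
width: 58.4
```

Emit:
{"method": "jog_arm", "body": {"series": [[[0, 0, 0], [1, 0, 0], 1], [[0, 0, 0], [0, 0, 0], 1]]}}

```text
clock: 16.15
eef_pos: [545.8, -272.6, 105.4]
tool_rot: [-0.23, 1.57, -0.055]
force: [0.5, -0.1, -0.9]
width: 58.4
```

Emit:
{"method": "jog_arm", "body": {"series": [[[0, 0, 0], [0.5, 0, 0], 1], [[0, 0, 0], [0, 0, 0], 0], [[0, 0, 0], [0, 0, 0], -1], [[0, 0, 0], [0, 0, 0], -1], [[0, 0, 0], [0, 0, 0], -1], [[0, 0, 0], [-15, 0, 0], -1], [[0, 0, 0], [-35, 0, 0], -1], [[0, 0, 0], [-60, 0, 0], -1]]}}

```text
clock: 17.15
eef_pos: [544.2, -272.2, 215.1]
tool_rot: [2.523, 1.567, 2.698]
force: [1.5, -0.6, 0.4]
width: 85.4
```

Emit:
{"method": "jog_arm", "body": {"series": [[[0, 0, 0], [-35, 0, 0], -1], [[0, 0, 0], [0, 0, 0], -1], [[0, 0, 0], [0, 0, 0], -1]]}}

```text
clock: 17.52
eef_pos: [544.9, -272.5, 249.8]
tool_rot: [2.871, 1.57, 3.046]
force: [0.3, -0.0, -0.7]
width: 85.4
```

```bash
cat > cov.py <<'E'
from h import *
import sys
d=get_image("wrist"); save(d,sys.argv[1]+".png"); P=pts(d); Z=P[:,:,2]; np.save(sys.argv[1]+".npy",P)
im=d["img"].astype(int); lo,hi=float(sys.argv[2]),float(sys.argv[3])
m=(Z>lo)&(Z<hi)&(np.hypot(P[:,:,0]-546,P[:,:,1]+272)<100)
n,l,st,c=cv2.connectedComponentsWithStats(m.astype(np.uint8)); i=1+np.argmax(st[1:,4]); m=l==i
print("cover",m.sum(),cv2.minAreaRect(P[m][:,:2].astype(np.float32)),np.percentile(Z[m],[5,50,95]),st[i])
A=np.c_[P[m][:,:2]-[546,-272],np.ones(m.sum())]; print("slopes deg",np.degrees(np.linalg.lstsq(A,Z[m],rcond=None)[0][:2]))
t=(Z>68)&(Z<78)&(im.max(2)>90)&(np.hypot(P[:,:,0]-546,P[:,:,1]+272)<130); print("casing z",np.median(Z[t]))
E
python3 cov.py w7 90 112; python3 -c "
from h import *
go([622.7,6.5,200],100)"
```

```text
cover 13720 ((544.6779174804688, -273.07513427734375), (139.34283447265625, 60.394168853759766), 10.016953468322754) [ 98.4179501   99.69716128 101.08481476] [  238   113    85   175 13720]
slopes deg [-0.58360715 -0.10036097]
casing z 73.76708297576425
t 17.57 eef [ 544.7 -272.4  249.1] w 85.4 F [-0.9  0.3 -0.9] q7 2.02
  turn [ 0.03 -0.09 -0.05] shift before turn [ 49.2 261.  125.5] after turn [ 49.1 261.1 125.3]
```

View pics/w7.png

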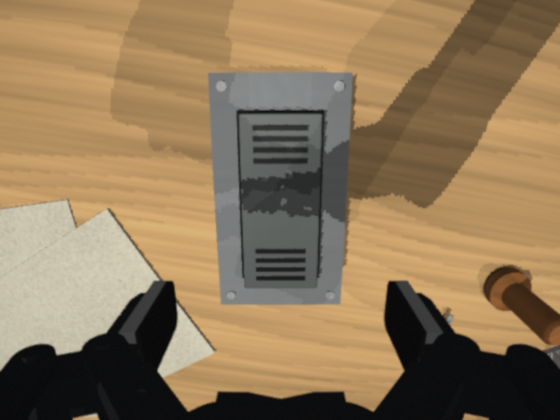

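The cover sits level in the recess mouth (pixels 238–323, 112–288). Its top reads about 100.9 mm after the bench-bias correction, against 101 expected, and it is centred on the ring. Next the pusher.

Emit:
{"method": "jog_arm", "body": {"series": [[[0, 0, 0], [0, 43.5, 20.9], -1], [[0, 0, 0], [0, 43.5, 20.9], -1], [[0, 0, 0], [0, 43.5, 20.9], -1], [[0, 0, 0], [0, 43.5, 20.9], -1], [[0, 0, 0], [0, 43.5, 20.9], -1], [[0, 0, 0], [0, 43.5, 20.9], -1], [[0, 0, 0], [30, 0, 0], -1], [[0, 0, 0], [0, 0, 0], -1]]}}

```text
clock: 18.58
eef_pos: [621.0, 6.4, 216.4]
tool_rot: [3.06, 1.563, -3.047]
force: [-0.3, -1.2, -0.2]
width: 85.4
```

Run:
```python
from h import *
d=get_image("wrist"); save(d,"w8.png"); P=pts(d); Z=P[:,:,2]
near=np.hypot(P[:,:,0]-622.7,P[:,:,1]-6.5)<45
for lo,hi in((92,104),(12,22)):
    m=near&(Z>lo)&(Z<hi)
    if m.sum()>20: print(lo,m.sum(),cv2.minAreaRect(P[m][:,:2].astype(np.float32)),cv2.minEnclosingCircle(P[m][:,:2].astype(np.float32)),np.median(Z[m]))
go([622.7,6.5,71],100)
```

```text
92 1367 ((620.9616088867188, 4.148365020751953), (29.347991943359375, 29.232877731323242), 47.62615966796875) ((621.2158813476562, 4.276935577392578), 15.096746444702148) 98.00541570232167
12 996 ((616.236572265625, 3.721872329711914), (40.2255859375, 49.26435089111328), 8.31567668914795) ((620.8678588867188, 4.166990756988525), 24.912845611572266) 18.7394042641113
t 18.62 eef [622.1   5.6 217.9] w 85.3 F [ 0.9 -0.3 -0.1] q7 1.54
  turn [ 0.01 -0.28 -0.  ] shift before turn [146.9   0.8   1.5] after turn [146.9   0.8   0.8]
```

Emit:
{"method": "jog_arm", "body": {"series": [[[0, 0, 0], [40, -1.1, -1], -1], [[0, 0, 0], [50, 0, 0], -1], [[0, 0, 0], [40, 0, 0], -1], [[0, 0, 0], [16, 0, 0], -1], [[0, 0, 0], [0, 0, 0], -1], [[0, 0, 0], [0, 0, 0], 1], [[0, 0, 0], [0, 0, 0], 1], [[0, 0, 0], [0, 0, 0], 1]]}}

```text
clock: 19.62
eef_pos: [623.3, 5.0, 74.9]
tool_rot: [-0.155, 1.569, 0.02]
force: [0.3, 0.1, -1.3]
width: 32.3
```

Emit:
{"method": "jog_arm", "body": {"series": [[[0, 0, 0], [0, 0, 0], 1], [[0, 0, 0], [0, 0, 0], 1], [[0, 0, 0], [0, 0, 0], 1]]}}

```text
clock: 20.0
eef_pos: [623.3, 5.0, 74.7]
tool_rot: [-0.231, 1.569, -0.056]
force: [-0.3, -0.6, 6.6]
width: 28.4
```

Emit:
{"method": "jog_arm", "body": {"series": [[[0, 0, 0], [-10, 0, 0], 1], [[0, 0, 0], [-40, 0, 0], 1], [[0, 0, 0], [-60, 0, 0], 1], [[0, 0, 0], [-30, 0, 0], 1], [[0, 0, 0], [0, 0, 0], 1], [[0, 0, 0], [0, 0, 0], 1]]}}

```text
clock: 20.75
eef_pos: [621.4, 4.8, 212.4]
tool_rot: [3.046, 1.568, -3.062]
force: [-0.4, 0.1, -2.9]
width: 28.6
```

Run:
```python
from h import *
go([545.3,-272.8,210],100)
```

```text
t 20.75 eef [621.4   4.8 212.4] w 28.6 F [-0.4  0.1 -2.9] q7 1.54
  turn [ 0.03 -0.17 -0.02] shift before turn [   2.7 -260.1 -123.3] after turn [   2.4 -260.2 -123.2]
```

Emit:
{"method": "jog_arm", "body": {"series": [[[0, 0, 0], [0, -43.4, -20.3], 1], [[0, 0, 0], [0, -43.4, -20.3], 1], [[0, 0, 0], [0, -43.4, -20.3], 1], [[0, 0, 0], [0, -43.4, -20.3], 1], [[0, 0, 0], [0, -43.4, -20.3], 1], [[0, 0, 0], [0, -43.2, -20.3], 1], [[0, 0, 0], [0, 0, 0], 1], [[0, 0, 0], [0, 0, 0], 1]]}}

```text
clock: 21.75
eef_pos: [547.2, -271.6, 211.9]
tool_rot: [2.27, 1.567, 2.445]
force: [0.7, 1.5, -2.4]
width: 28.7
```

Run:
```python
from h import *
go([546.8,-272.3,179],100)
d=get_image("wrist"); save(d,"w9.png")
```

```text
t 21.75 eef [ 547.2 -271.6  211.9] w 28.7 F [ 0.7  1.5 -2.4] q7 2.0
  turn [ 0.01 -0.14 -0.17] shift before turn [32.9 -0.7 -0.4] after turn [32.9 -0.6 -0.5]
```

View pics/w9.png

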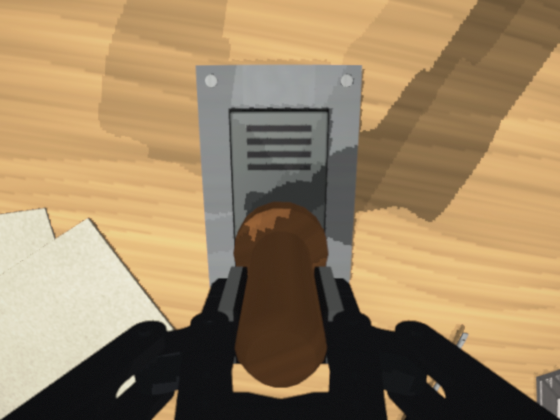

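The wrist view shows the pusher held upright (foot at columns 235–328), centred over the cover at columns 230–330. I'll lower it until it touches.

Emit:
{"method": "jog_arm", "body": {"series": [[[0, 0, 0], [18, -0.6, 0], 1], [[0, 0, 0], [10, 0, 0], 1], [[0, 0, 0], [4, 0, 0], 1], [[0, 0, 0], [0, 0, 0], 1], [[0, 0, 0], [0, 0, 0], 1]]}}

```text
clock: 22.42
eef_pos: [548.5, -273.1, 182.1]
tool_rot: [-0.567, 1.57, -0.392]
force: [-0.3, 0.0, -1.7]
width: 28.6
```

Emit:
{"method": "jog_arm", "body": {"series": [[[0, 0, 0], [1, 0, 0], 1], [[0, 0, 0], [1, 0, 0], 1], [[0, 0, 0], [1, 0, 0], 1], [[0, 0, 0], [0, 0, 0], 1]]}}

```text
clock: 22.92
eef_pos: [548.1, -273.0, 178.7]
tool_rot: [2.419, 1.571, 2.594]
force: [-0.3, 0.3, -2.9]
width: 28.7
```

Emit:
{"method": "jog_arm", "body": {"series": [[[0, 0, 0], [1, 0, 0], 1], [[0, 0, 0], [1, 0, 0], 1], [[0, 0, 0], [1, 0, 0], 1], [[0, 0, 0], [0, 0, 0], 1]]}}

```text
clock: 23.42
eef_pos: [548.2, -273.1, 176.0]
tool_rot: [-0.887, 1.571, -0.712]
force: [-0.1, -0.8, -0.3]
width: 28.8
```

Emit:
{"method": "jog_arm", "body": {"series": [[[0, 0, 0], [1, 0, 0], 1], [[0, 0, 0], [1, 0, 0], 1], [[0, 0, 0], [0, 0, 0], 1]]}}

```text
clock: 23.8
eef_pos: [548.8, -273.0, 174.8]
tool_rot: [-0.405, 1.569, -0.23]
force: [-1.5, 0.7, 5.8]
width: 28.7
```

Emit:
{"method": "jog_arm", "body": {"series": [[[0, 0, 0], [1, 0, 0], 1], [[0, 0, 0], [1, 0, 0], 1], [[0, 0, 0], [0, 0, 0], 1]]}}

```text
clock: 24.18
eef_pos: [548.8, -273.0, 172.8]
tool_rot: [-0.424, 1.569, -0.249]
force: [-0.2, 1.1, 5.4]
width: 29.0
```

Emit:
{"method": "jog_arm", "body": {"series": [[[0, 0, 0], [1, 0, 0], 1], [[0, 0, 0], [1, 0, 0], 1], [[0, 0, 0], [0, 0, 0], 1]]}}

```text
clock: 24.55
eef_pos: [548.4, -273.0, 169.9]
tool_rot: [-0.357, 1.57, -0.182]
force: [0.1, 0.9, 2.2]
width: 28.7
```

Emit:
{"method": "jog_arm", "body": {"series": [[[0, 0, 0], [1, 0, 0], 1], [[0, 0, 0], [1, 0, 0], 1], [[0, 0, 0], [0, 0, 0], 1]]}}

```text
clock: 24.92
eef_pos: [547.5, -273.0, 167.0]
tool_rot: [2.691, 1.569, 2.866]
force: [-0.8, -0.0, -2.9]
width: 28.7
```

Emit:
{"method": "jog_arm", "body": {"series": [[[0, 0, 0], [1, 0, 0], 1], [[0, 0, 0], [0, 0, 0], 1]]}}

```text
clock: 25.18
eef_pos: [547.9, -273.0, 166.5]
tool_rot: [2.631, 1.57, 2.806]
force: [-0.1, 0.4, -0.8]
width: 28.6
```

Emit:
{"method": "jog_arm", "body": {"series": [[[0, 0, 0], [1, 0, 0], 1], [[0, 0, 0], [0, 0, 0], 1]]}}

```text
clock: 25.42
eef_pos: [548.1, -273.1, 165.7]
tool_rot: [2.67, 1.571, 2.845]
force: [-1.0, 0.2, -1.7]
width: 28.8
```

Emit:
{"method": "jog_arm", "body": {"series": [[[0, 0, 0], [0.7, 0, 0], 1], [[0, 0, 0], [0, 0, 0], 1]]}}

```text
clock: 25.68
eef_pos: [548.1, -273.1, 165.1]
tool_rot: [2.725, 1.571, 2.9]
force: [-0.4, 0.2, -2.4]
width: 28.8
```

Emit:
{"method": "jog_arm", "body": {"series": [[[0, 0, 0], [0.7, 0, 0], 1], [[0, 0, 0], [0.5, 0, 0], 1], [[0, 0, 0], [0, 0, 0], 1]]}}

```text
clock: 26.05
eef_pos: [548.1, -273.0, 163.8]
tool_rot: [2.662, 1.571, 2.837]
force: [-0.2, -0.7, -2.0]
width: 28.8
```

Emit:
{"method": "jog_arm", "body": {"series": [[[0, 0, 0], [0.7, 0, 0], 1], [[0, 0, 0], [0.5, 0, 0], 1], [[0, 0, 0], [0, 0, 0], 1]]}}

```text
clock: 26.42
eef_pos: [548.1, -273.0, 162.6]
tool_rot: [2.655, 1.571, 2.83]
force: [-0.2, -1.1, -2.5]
width: 28.6
```

Emit:
{"method": "jog_arm", "body": {"series": [[[0, 0, 0], [0.7, 0, 0], 1], [[0, 0, 0], [0.5, 0, 0], 1], [[0, 0, 0], [0, 0, 0], 1]]}}

```text
clock: 26.8
eef_pos: [548.1, -273.0, 161.4]
tool_rot: [2.304, 1.571, 2.479]
force: [-0.4, 0.3, -1.8]
width: 28.6
```

Emit:
{"method": "jog_arm", "body": {"series": [[[0, 0, 0], [0.7, 0, 0], 1], [[0, 0, 0], [0.5, 0, 0], 1], [[0, 0, 0], [0, 0, 0], 1]]}}

```text
clock: 27.18
eef_pos: [548.1, -273.1, 160.2]
tool_rot: [2.682, 1.571, 2.857]
force: [-0.1, 0.2, -1.9]
width: 28.8
```

Emit:
{"method": "jog_arm", "body": {"series": [[[0, 0, 0], [0.6, 0, 0], 1], [[0, 0, 0], [0, 0, 0], 1]]}}

```text
clock: 27.42
eef_pos: [548.1, -273.0, 159.6]
tool_rot: [2.361, 1.571, 2.536]
force: [-0.5, -0.4, -1.6]
width: 28.5
```

Emit:
{"method": "jog_arm", "body": {"series": [[[0, 0, 0], [0.6, 0, 0], 1], [[0, 0, 0], [0, 0, 0], 1]]}}

```text
clock: 27.68
eef_pos: [548.2, -273.0, 159.2]
tool_rot: [-0.371, 1.571, -0.196]
force: [0.5, 0.1, -1.7]
width: 28.6
```

Emit:
{"method": "jog_arm", "body": {"series": [[[0, 0, 0], [0.5, 0, 0], 1], [[0, 0, 0], [0, 0, 0], 1]]}}

```text
clock: 27.92
eef_pos: [548.3, -273.0, 159.0]
tool_rot: [-0.666, 1.57, -0.491]
force: [-2.1, 0.4, 4.3]
width: 29.0
```

Emit:
{"method": "jog_arm", "body": {"series": [[[0, 0, 0], [0.4, 0, 0], 1], [[0, 0, 0], [0, 0, 0], 1]]}}

```text
clock: 28.18
eef_pos: [548.3, -273.1, 158.9]
tool_rot: [-0.745, 1.57, -0.57]
force: [-1.8, 1.7, 5.4]
width: 29.0
```

Emit:
{"method": "jog_arm", "body": {"series": [[[0, 0, 0], [0.4, 0, 0], 1], [[0, 0, 0], [0, 0, 0], 1]]}}

```text
clock: 28.42
eef_pos: [548.3, -273.0, 158.8]
tool_rot: [-0.745, 1.57, -0.57]
force: [-2.1, 1.4, 7.3]
width: 28.7
```

Emit:
{"method": "jog_arm", "body": {"series": [[[0, 0, 0], [0.4, 0, 0], 1], [[0, 0, 0], [0, 0, 0], 1]]}}

```text
clock: 28.68
eef_pos: [548.3, -273.1, 158.7]
tool_rot: [-0.821, 1.57, -0.646]
force: [-2.7, 0.9, 10.0]
width: 28.6
```

Emit:
{"method": "jog_arm", "body": {"series": [[[0, 0, 0], [0.6, 0, 0], 1], [[0, 0, 0], [0.4, 0, 0], 1], [[0, 0, 0], [0, 0, 0], 1]]}}

```text
clock: 29.05
eef_pos: [548.4, -273.0, 158.5]
tool_rot: [-0.81, 1.57, -0.635]
force: [-3.6, 2.1, 14.4]
width: 29.1
```

Emit:
{"method": "jog_arm", "body": {"series": [[[0, 0, 0], [0.4, 0, 0], 1], [[0, 0, 0], [0, 0, 0], 1]]}}

```text
clock: 29.3
eef_pos: [548.4, -273.0, 158.4]
tool_rot: [-0.823, 1.57, -0.648]
force: [-4.8, 2.4, 17.2]
width: 28.6
```

Emit:
{"method": "jog_arm", "body": {"series": [[[0, 0, 0], [0.5, 0, 0], 1], [[0, 0, 0], [0, 0, 0], 1], [[0, 0, 0], [0, 0, 0], 1]]}}

```text
clock: 29.68
eef_pos: [548.4, -273.1, 158.3]
tool_rot: [-0.862, 1.569, -0.687]
force: [-5.3, 2.5, 18.8]
width: 28.7
```

Run:
```python
from h import *
go([548,-273,160],100)
```

```text
t 29.68 eef [ 548.4 -273.1  158.3] w 28.7 F [-5.3  2.5 18.8] q7 1.98
  turn [0.02 0.06 0.06] shift before turn [-1.7  0.1 -0.4] after turn [-1.7  0.1 -0.4]
```

Emit:
{"method": "jog_arm", "body": {"series": [[[0, 0, 0], [0.35, 0, 0], 1], [[0, 0, 0], [0, 0, 0], 1], [[0, 0, 0], [0, 0, 0], 1]]}}

```text
clock: 30.05
eef_pos: [548.5, -273.0, 158.2]
tool_rot: [-0.868, 1.569, -0.693]
force: [-5.7, 2.9, 20.8]
width: 28.6
```

Emit:
{"method": "jog_arm", "body": {"series": [[[0, 0, 0], [0, 0, 0], 1], [[0, 0, 0], [0, 0, 0], 1], [[0, 0, 0], [0, 0, 0], 1], [[0, 0, 0], [0, 0, 0], 1]]}}

```text
clock: 30.55
eef_pos: [548.5, -273.0, 158.2]
tool_rot: [-0.877, 1.569, -0.702]
force: [-5.8, 3.7, 21.2]
width: 28.9
```

Emit:
{"method": "jog_arm", "body": {"series": [[[0, 0, 0], [0, 0, 0], 1], [[0, 0, 0], [0, 0, 0], 1], [[0, 0, 0], [0, 0, 0], 1], [[0, 0, 0], [0, 0, 0], 1]]}}

```text
clock: 31.05
eef_pos: [548.5, -273.0, 158.2]
tool_rot: [-0.855, 1.569, -0.68]
force: [-5.2, 1.8, 21.5]
width: 28.6
```

Emit:
{"method": "jog_arm", "body": {"series": [[[0, 0, 0], [0, 0, 0], 1], [[0, 0, 0], [0, 0, 0], 1], [[0, 0, 0], [0, 0, 0], 1], [[0, 0, 0], [0, 0, 0], 1]]}}

```text
clock: 31.55
eef_pos: [548.5, -273.1, 158.2]
tool_rot: [-0.855, 1.569, -0.68]
force: [-7.0, 3.2, 21.8]
width: 28.7
```

Emit:
{"method": "jog_arm", "body": {"series": [[[0, 0, 0], [-3, 0, 0], 1], [[0, 0, 0], [-10, 0, 0], 1], [[0, 0, 0], [-40, 0, 0], 1], [[0, 0, 0], [-10, 43.5, 20], 1], [[0, 0, 0], [0, 43.5, 20], 1], [[0, 0, 0], [0, 43.5, 20], 1], [[0, 0, 0], [0, 43.5, 20], 1], [[0, 0, 0], [0, 43.5, 20], 1]]}}

```text
clock: 32.55
eef_pos: [609.1, -40.1, 218.0]
tool_rot: [1.478, 1.571, 1.653]
force: [0.5, -1.0, -2.0]
width: 28.4
```

Emit:
{"method": "jog_arm", "body": {"series": [[[0, 0, 0], [0, 43.5, 20], 1], [[0, 0, 0], [50, 0, 0], 1], [[0, 0, 0], [50, 0, 0], 1], [[0, 0, 0], [20, 0, 0], 1], [[0, 0, 0], [5, 0, 0], 1], [[0, 0, 0], [0, 0, 0], 1], [[0, 0, 0], [0, 0, 0], 1]]}}

```text
clock: 33.42
eef_pos: [621.9, 4.9, 94.5]
tool_rot: [-0.08, 1.568, 0.095]
force: [-0.3, -0.9, -1.3]
width: 28.5
```

Run:
```python
from h import *
go([621,5,75],100)
```

```text
t 33.42 eef [621.9   4.9  94.5] w 28.5 F [-0.3 -0.9 -1.3] q7 1.5
  turn [0.02 0.14 0.01] shift before turn [19.5  0.2 -0.9] after turn [19.5  0.2 -0.9]
```

Emit:
{"method": "jog_arm", "body": {"series": [[[0, 0, 0], [10, 0, 0], 1], [[0, 0, 0], [5, 0, 0], 1], [[0, 0, 0], [2, 0, 0], 1], [[0, 0, 0], [1, 0, 0], 1], [[0, 0, 0], [0, 0, 0], 1]]}}

```text
clock: 34.05
eef_pos: [620.9, 4.9, 75.2]
tool_rot: [0.22, 1.571, 0.395]
force: [0.1, 0.4, -1.5]
width: 28.6
```

Emit:
{"method": "jog_arm", "body": {"series": [[[0, 0, 0], [1, 0, 0], 1], [[0, 0, 0], [0.5, 0, 0], 1], [[0, 0, 0], [0, 0, 0], 1]]}}

```text
clock: 34.42
eef_pos: [621.2, 4.9, 74.7]
tool_rot: [-0.239, 1.57, -0.064]
force: [-2.1, 0.3, 6.3]
width: 29.2
```

Contact felt (about 8 N). I'll release and rise clear.

Emit:
{"method": "jog_arm", "body": {"series": [[[0, 0, 0], [-0.8, 0, 0], 1], [[0, 0, 0], [0, 0, 0], 0.5], [[0, 0, 0], [0, 0, 0], -1], [[0, 0, 0], [0, 0, 0], -1], [[0, 0, 0], [0, 0, 0], -1], [[0, 0, 0], [0, 0, 0], -1], [[0, 0, 0], [-15, 0, 0], -1], [[0, 0, 0], [-40, 0, 0], -1]]}}

```text
clock: 35.42
eef_pos: [619.6, 4.8, 129.1]
tool_rot: [2.992, 1.567, -3.116]
force: [1.2, 0.3, 0.2]
width: 85.4
```

Emit:
{"method": "jog_arm", "body": {"series": [[[0, 0, 0], [-60, 0, 0], -1], [[0, 0, 0], [-60, -20, 0], -1], [[0, 0, 0], [0, -60, -10], -1], [[0, 0, 0], [0, -60, -10], -1], [[0, 0, 0], [0, -30, -10], -1], [[0, 0, 0], [0, 0, 0], -1], [[0, 0, 0], [0, 0, 0], -1]]}}

```text
clock: 36.3
eef_pos: [621.2, -166.0, 249.4]
tool_rot: [0.776, 1.569, 0.952]
force: [-0.2, 0.5, 0.3]
width: 85.3
```

```bash
python3 cov.py w10 79 95
python3 - <<'E'
from h import *
go([621,5,200],100)
d=get_image("scene"); save(d,"s2.png")
P=np.load("w10.npy"); 
d=get_image("top"); P=pts(d); Z=P[:,:,2]; save(d,"t2.png")
def rect(u0,u1,v0,v1,lo,hi,n):
    m=np.zeros(Z.shape,bool); m[v0:v1,u0:u1]=1; m&=(Z>lo)&(Z<hi)
    if m.sum()>5: r=cv2.minAreaRect(P[m][:,:2].astype(np.float32)); print(n,m.sum(),np.round(r[0],1),np.round(r[1],1),np.round(r[2],1),round(np.median(Z[m]),1))
rect(90,180,140,215,80,120,"batt");rect(205,270,125,200,25,60,"hs");rect(270,320,195,245,85,110,"pusher top")
a=cv2.imread("pics/top0.png").astype(int);b=cv2.imread("pics/t2.png").astype(int); print("screwdriver px diff",np.abs(a-b)[100:205,318:340].max(2).mean())
A,B=[cv2.imread("pics/"+x) for x in("s2.png","w10.png")]
cv2.imwrite("pics/fin.png",cv2.resize(np.hstack([A,B]),(800,300)))
E
```

```text
cover 13865 ((552.6561889648438, -271.5728454589844), (128.9488525390625, 60.937522888183594), 10.121407508850098) [81.76326712 83.07288765 84.32399422] [  112     0    92   176 13865]
slopes deg [-0.1053523 -0.1870265]
casing z 73.81006807997397
t 36.35 eef [ 621.3 -165.4  249.4] w 85.6 F [ 0.3  0.3 -0.4] q7 1.82
  turn [ 0.16  0.06 -0.07] shift before turn [ 49.6 167.7  29.7] after turn [ 49.4 167.8  29.3]
batt 1837 [714.1 312. ] [100.6  65. ] 75.2 89.2
hs 493 [746.3 118.9] [90.7 56. ] 27.3 36.8
pusher top 208 [619.9   6.6] [27.4 27.8] 88.5 97.8
screwdriver px diff 8.662337662337663
```

View pics/fin.png

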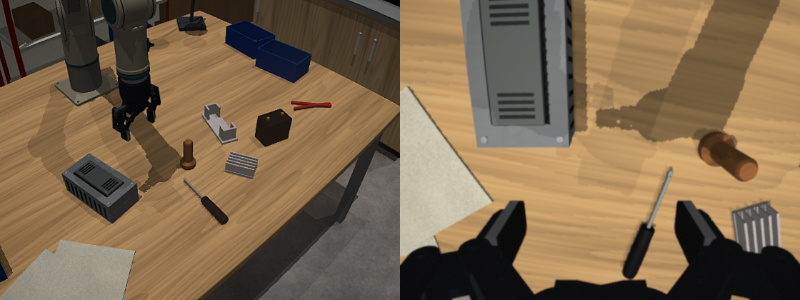

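The cover is home and level: its top is about 9.3 mm above the casing, so the plate's underside is about 1.3 mm up on the seal. The pusher stands upright and the bystanders are unmoved, so I'm handing in.

```bash
python3 -c "
from cell import *
print(finish_job())"
```

```text
the job is handed in; nothing more can be done
None
```

I handed the job in at about 36.5 s, with the cover snapped home and every step done in the order asked.

- **Cover:** I took it from the rack, stood it on the bench, tipped it over smooth face up and let go. I then took it by its long edges and set it loosely in the recess, where it sat level with its top at about 101 mm.
- **Snap and bedding:** With the pusher it went past its catches at about 8 N. I followed it down to the hard stop and held about 23 N for about 1.5 s, with no reading above 24 N. That figure is the wrist reading of 21–22 N plus about 2 N for the pusher's weight. The sideways force reached about 7 N while pressing.
- **Pusher:** It stands upright at (620, 7) mm, at nearly its old place and off the drive unit.

**Last checks**
- The cover is level to within about 0.2°. Its plate sits about 1.3 mm above the casing top, which fits the seal height of about 1 mm measured beforehand.
- The battery and heat sink are within 0.5 mm of where they started.
- I checked the screwdriver only by comparing pictures. It looked in place, but its patch differed by about 9 grey levels on average, which I put down to the arm's shadow without measuring its position again.
- The last measured outline of the cover read 129 mm long instead of 140, because the picture's edge cut it off.
- The top and wrist cameras disagreed by 2–3 mm on positions, within about the stated calibration of each.

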